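# Load the slide holder under the scanning stage's spring clip

## Robot

A 6-joint arm with a two-finger parallel gripper is mounted at the origin on a cart in front of the work surface, level with it; the furniture and walls round the work are solid. World frame = base frame: x ahead of the robot, y to its left, z up, the work surface at z = 0. Lengths are in m, angles in rad, forces in N, time in s.
With the tool pointing down it reaches from about 0.35 to 0.925 m from the base axis. Payload 6.4 kg.
Tool frame: the origin (TCP) lies on the front face of the gripper's body, between the roots of the fingers; the fingertips stand 73 mm ahead of it and the grasp point (between the pads) lies 54 mm ahead of it (nose_length is the z of the fingertips in the tool frame, in m); z points along the fingers, y is the line along which they close (so a half turn about z gives the same grasp; the last joint's range is limited). The gripper opens to 85 mm and grips with 20 to 120 N. Pads are 22 mm wide; open, the fingers measure 114 mm over their backs; the gripper's body (76 mm by 85 mm) begins 54 mm behind the grasp point. The pads swing forward as they close: fully open they stand 13 mm farther back than shut.
Start: joints at [-1.367, 0.245, 1.558, -0, 1.339, -0.174], TCP at [0.24, -0.604, 0.304] pointing down, gripper open.
Joint ranges: [-3.13, 3.13], [-1.02, 2.26], [0.13, 2.54], [-0.95, 4.09], [0.21, 2.88], [-2.74, 2.74]. Speed limits (rad/s): [2.57, 2.57, 3.14, 3.14, 3.14, 3.14].

## Interface

Orientations are given as [roll, pitch, yaw] about the fixed x, y, z axes, in that order (R = Rz(yaw) Ry(pitch) Rx(roll)).
In Python, from workcell import * gives the robot as it stands.
- The arm moves only by the tool servo_tool, never from a script. Its argument "steps" is a list of rows, each a list of 3 entries, a list of its own where there are three numbers: the shift along the world's x, y, z in mm, then the turn about the world's z in rad, then the opening, from 0 (shut) to 1 (fully open). In form: [[[dx, dy, dz], twist, gripper], ...]. A call has exactly 10 rows; each row shifts and turns the commanded pose from where the row before left it; what a row does not reach is not made up. A row lasts 1/8 s, in which the tool goes at most 62.5 mm and 10.7 degrees, less where a joint would pass 70% of its speed; a pose out of reach is approached as far as the arm can. A call is refused whole if a number of a shift passes 62.5 or a number of a turn 0.188, either way. A call with a gripper value outside its range is refused whole. The fingers move at their own pace and stop on an object; the grip force is fixed at half the most. Time passes only in rows, so rows that do not move let the fingers close, or fill a call up. It gives the time, the measured TCP pose, the force, the opening and the grip force at its end, in the units of the state.
- read_state(): the state, without advancing time (a new reading comes with each control period).
- snapshot(name): name is "scene" or "side" or "wrist"; returns a dict with "pixels" (384x512x3 uint8, red, green, blue), "depth" (384x512 float32, m along the optical axis (not along the pixel's ray), 0 where there is no reading), "mtx" (3x3 intrinsics, pixels), "R" (3x3) and "t" (3): a world point X has camera coordinates R X + t. Camera axes: x right, y down, z forward; pixel columns grow to the right and rows downward; lengths in m; the calibration is good to about 2 mm. A picture is of the moment at which its call begins.
- close_job(): hands the job in; it is judged then, once.
The state is a dict: "time_s": time; "joint_positions": joint angles; "qd": joint speeds; "joint_torque": joint torques, N m; "tcp_pos": TCP position; "eef_rot": TCP orientation; "force": force on the tool from outside, world axes, zero at the start; "wrist_torque": the same for the moment, N m; "width": finger opening in m; "finger_force": force on a finger pad.
Only numpy, scipy, OpenCV 4.12 (cv2) and the standard library are available. Lean on these libraries where they do the work, as an engineer would, in place of code of your own. Each camera call takes 0.05 s, during which the arm holds its last target. There are 200 camera calls.

## Task

Load the film-slide holder into the little scanning stage: with one fingertip press the clip's long paddle down and keep it down so that its nose lifts, and meanwhile push the holder's upright rib with the other fingertip, so that the holder slides under the nose until it stands against the end stop. Then let the paddle spring back so that the nose clamps the holder, and draw away. Only push the holder, never pick it up, and leave the other things on the desk where they are.

Things in the scene. Friction and masses are not known exactly. Their poses are not given: they have to be found in the camera images.
- stage: Scanning stage fixed on the desk: grey plate spanning x -114 to 90, y -51 to 95 mm in its own frame, top 12 mm above the desk. Origin at desk level on the centre line of the holder's channel; x = the way the holder is pushed (roughly away from the robot), y left, z up. Rails 5 mm high at y = +-31.5 mm, x -50 to 62 mm. Clip shaft along x at y = 42 mm, its blocks reach z = 30 mm.
- clip (a joint): Aluminium spring clip, a rocker turning about its shaft. 0 rad = at rest, nose down, paddle sloping up to the left; 0.45 = fully pressed, paddle level, nose up. Springs back to 0; about 3 N (start) to 9 N (full) on mid paddle press it. Above 0.26 its nose clears the holder; released with the holder beneath, it reads about 0.26.
- paddle (a point): Middle of the top of the clip's paddle, moving with it. Paddle: ridged plate 80 mm along the stage's x (-95 to -15 mm), 35 mm across (y 52 to 87 mm when pressed); a fingertip can slide along it while holding it down. Fully pressed, its top is level 18 mm above the desk, with this point at stage x -55, y 68 mm; at rest this point is about 30 mm above the desk.
- holder: Film-slide holder, loose in the channel on the plate: black plate 80 (x) x 60 (y) x 8 mm with a white-framed slide on top and, across its rear end (towards the robot), an upright rib 50 mm wide, 7 mm thick, 18 mm high, rear face at x -40 mm: push there. Origin: centre of the underside, axes as the stage's. Against the stop its origin is at stage x 20 mm; it starts 20 to 40 mm short of that.
- eraser: Bystander: eraser 19 x 40 x 13 mm lying to the right of the stage; leave it alone. Origin at its underside.
- highlighter_a: Bystander: yellow highlighter 22 x 116 x 17 mm lying to the left of the stage; leave it alone. Origin at its underside.
- mouse: Bystander: computer mouse 108 x 59 x 38 mm at the right front; leave it alone. Origin at its underside.
- calculator: Bystander: calculator 128 x 78 x 14 mm at the left; leave it alone. Origin at its underside.
- nose (a point): Where the clip's nose, a rubber roller 8 mm thick, meets the plate: fixed point on the plate's top at stage x 52, y 16 mm. The roller spans x 46 to 58 mm; at rest it hangs 1.4 mm above the plate and bars the holder's way, fully raised 13 mm above it.
- stop (a point): Middle of the near face of the end stop, a bar across the channel 10 mm high and 72 mm wide; this point is at stage x 60, y 0 mm, 5 mm above the plate. The holder's front edge shall come up against it.
Mind the look-alikes: they are no part of the job. Several things have the shape of the holder; the one meant has the colours described above.

How it is judged:
On the way, in this order (a step that is already met when the one before it is completed fails the run):
1. a finger presses the paddle down while the holder is still short of the nose (value of joint clip above 0.28 rad and contact force between the fingers and stage above 1 N and x of holder in the frame of stage below 0.008 m), for 0.1 s.
2. with the paddle held down, a finger pushes the holder in under the nose (value of joint clip above 0.27 rad and contact force between the fingers and stage above 1 N and contact force between the fingers and holder above 0.05 N and x of holder in the frame of stage above 0.01 m).
At the end, for the whole second after the job is handed in: The holder lies flat in the channel against the end stop (within 3 mm), at rest, and the released clip's nose clamps it from above (clip at 0.20 to 0.31 rad) (x of holder in the frame of stage between 0.017 and 0.0225 m and y of holder in the frame of stage between -0.004 and 0.004 m and z of holder in the frame of stage below 0.0145 m and angle between the x axis of holder and the x axis of stage, either way round below 0.08 rad and angle between holder's own z axis and vertical below 0.06 rad and value of joint clip between 0.2 and 0.31 rad and contact force between stage and holder above 2 N and linear speed of holder below 0.01 m/s); the robot touches nothing.
It fails at once if the holder is lifted off the stage (z of holder in the frame of stage above 0.02 m or angle between holder's own z axis and vertical above 0.3 rad).
It fails at once if a bystander (eraser, highlighter, mouse, calculator) is shifted by more than 30 mm (distance of any of eraser, highlighter_a, mouse, calculator from where it was at the start of the episode above 0.03 m).
It also fails if it takes over 43 s, if anything falls off the work surface, if the arm or the gripper's body presses on something with over 40 N, if the wrist force passes 120 N, or if a joint passes its speed limit or range.

## Working session

There is one attempt and no reset: what is moved stays moved. The work goes in short steps, Python scripts to look and compute and a tool call to move; the robot and the scene stay as the last step left them, time stands still between calls to the robot, and variables do not carry over. Pictures are saved under pics/ and viewed, at most 10 in all, crops included, and the job is handed in when it is done.

Besides the shell and the picture viewer there is one more tool, called after "Request:" by a JSON object that holds its "method" and its "body", one argument or row to a line. servo_tool: Moves the arm, as the interface text tells. Its arguments: {"type":"object","properties":{"steps":{"type":"array"}},"required":["steps"]}

```bash
mkdir -p pics; python3 - <<'E'
from workcell import *
import cv2,numpy as np
for n in ("scene","side"):
    s=snapshot(n); cv2.imwrite(f"pics/{n}0.png",s["pixels"][:,:,::-1]); np.savez(f"{n}0.npz",**s)
    print(n,s["mtx"].tolist(),s["R"].round(4).tolist(),s["t"].round(4).tolist())
s=read_state();print(s)
E
```

```text
scene [[461.2424106037772, 0.0, 253.17036692823237], [0.0, 461.2424106037772, 194.09495135216542], [0.0, 0.0, 1.0]] [[-0.5139, -0.8577, 0.0174], [-0.5332, 0.3034, -0.7897], [0.6721, -0.4151, -0.6132]] [0.3098, 0.2902, 1.1977]
side [[355.7445273724145, 0.0, 249.76688862482666], [0.0, 355.7445273724145, 188.60593578654962], [0.0, 0.0, 1.0]] [[0.9993, 0.0334, -0.0149], [0.0063, -0.5563, -0.831], [-0.036, 0.8303, -0.5561]] [-0.5214, 0.0649, 0.9209]
{'time_s': 0.1, 'joint_positions': array([-1.36710757e+00,  2.45785026e-01,  1.55890868e+00,  4.01653207e-05,
        1.33869951e+00, -1.74115706e-01]), 'qd': array([ 6.68403048e-04,  4.48986038e-04, -2.86848364e-03,  1.07525876e-03,
       -4.05227501e-05,  5.46608439e-05]), 'joint_torque': array([-1.75122732e-04, -4.30673432e+01, -3.27127683e+01, -1.39943159e-04,
        2.80073393e-03,  1.27410922e-05]), 'tcp_pos': array([ 0.23969724, -0.6037817 ,  0.3028554 ]), 'eef_rot': array([-3.13982609e+00, -3.50404699e-04,  3.77794879e-01]), 'force': array([-0.17019443,  0.30220309,  0.3595768 ]), 'wrist_torque': array([ 0.04810209,  0.05487588, -0.00715426]), 'finger_force': 0.0, 'width': 0.0853936290564036}
```

View pics/scene0.png

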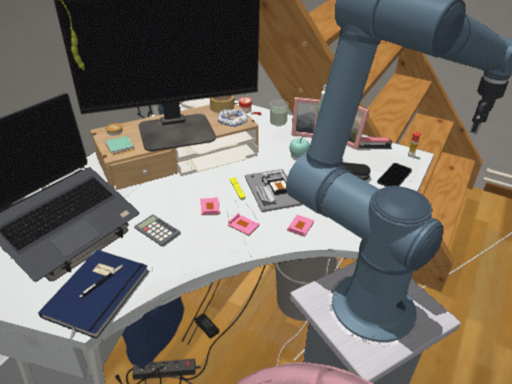

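View pics/side0.png

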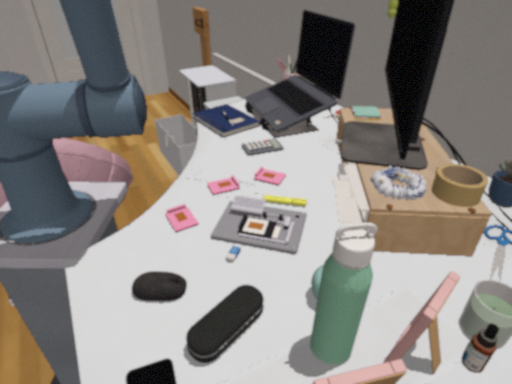

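The stage is at about (272,188) in the scene view and (260,225) in the side view. The pink holders around it are look-alikes. The highlighter is at (285,200), the eraser at (233,254) and the mouse at (160,287) in the side view. I'll enlarge the stage and estimate its pose.

```bash
cat > h.py <<'E'
import numpy as np,cv2
def pts(s):
    K,R,t=s["mtx"],s["R"],s["t"]; d=s["depth"]; v,u=np.mgrid[0:d.shape[0],0:d.shape[1]]
    c=np.stack([(u-K[0,2])/K[0,0]*d,(v-K[1,2])/K[1,1]*d,d],-1)
    return (c-t)@R   # world
def ray(s,u,v,z):
    K,R,t=s["mtx"],s["R"],s["t"]; d=R.T@np.linalg.inv(K)@[u,v,1]; o=-R.T@t
    return o+d*(z-o[2])/d[2]
def proj(s,X):
    c=s["R"]@X+s["t"]; p=s["mtx"]@c; return p[:2]/p[2]
E
python3 - <<'E'
from h import *
a=dict(np.load("side0.npz")); b=dict(np.load("scene0.npz"))
for s,(x0,y0,x1,y1),n in ((a,(200,180,320,262),"side"),(b,(230,160,320,220),"scene")):
    im=s["pixels"][y0:y1,x0:x1,::-1]; cv2.imwrite(f"pics/{n}c.png",cv2.resize(im,None,fx=6,fy=6,interpolation=cv2.INTER_CUBIC))
P=pts(a); im=a["pixels"].astype(int)
z=P[...,2]; m=(abs(z-0.012)<.006)&(im.max(2)<150)&(a["depth"]>0)
m[:180]=0;m[262:]=0;m[:,:200]=0;m[:,320:]=0
n,l,st,c=cv2.connectedComponentsWithStats(m.astype(np.uint8)); print(st[:6].tolist())
k=1+st[1:,4].argmax(); q=P[l==k]; print(np.median(q,0)); 
r=cv2.minAreaRect((q[:,:2]*1000).astype(np.float32)); print(r,cv2.boxPoints(r))
E
```

```text
[[0, 0, 512, 384, 195347], [292, 203, 1, 1, 1], [211, 208, 86, 45, 1010], [263, 209, 13, 4, 26], [277, 210, 14, 6, 33], [292, 213, 13, 21, 134]]
[ 0.52270963 -0.08862272  0.01084859]
((544.5756225585938, -61.80290222167969), (110.25608825683594, 199.5139617919922), 74.69357299804688) [[ 433.80447   -88.641464]
 [ 626.2412   -141.3094  ]
 [ 655.3468    -34.96434 ]
 [ 462.91003    17.703598]]
```

View pics/sidec.png

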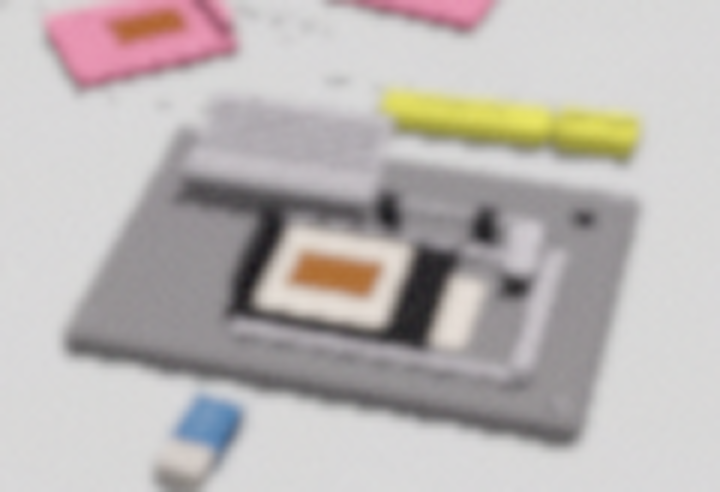

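The crop shows the stage's corners at (72,340), (575,430), (635,200) and (185,130). The black holder sits in the channel with an orange slide at (338,272), and the paddle is at (290,145). The nose is at (525,240). The highlighter lies just left of the front half of the stage.

```bash
python3 - <<'E'
from h import *
a=dict(np.load("side0.npz"))
C=np.array([[72,340],[575,430],[635,200],[185,130]])/6+[200,180]
S=np.array([[-114,-51],[90,-51],[90,95],[-114,95]])/1000.
W=np.array([ray(a,u-.4,v-.4,.012)[:2] for u,v in C]); print(W.round(4).tolist())
Sm=S.mean(0);Wm=W.mean(0);H=(S-Sm).T@(W-Wm);U,_,V=np.linalg.svd(H);R=(U@V).T
o=Wm-R@Sm; yaw=np.arctan2(R[1,0],R[0,0]); print("origin",o,"yaw",yaw,"res mm",((W-(S@R.T+o))*1000).round(1).tolist())
np.savez("pose.npz",o=o,yaw=yaw)
f=lambda x,y:(R@np.array([x,y])/1000+o).round(4)
P=ray(a,200+338/6,180+272/6,.021)[:2]; print("slide centre in stage",R.T@(P-o)*1000)
for u,v in ((245,318),(262,215),(448,250),(430,345)): print("holder pix in stage",(R.T@(ray(a,200+u/6,180+v/6,.020)[:2]-o)*1000).round(1))
print("tool at x-80,y35:",f(-80,35),"x-150,y35",f(-150,35))
E
```

```text
[[0.437, -0.0939], [0.6262, -0.1398], [0.661, -0.003], [0.4696, 0.0443]]
origin [ 0.55486783 -0.07230451] yaw -0.24012574478198256 res mm [[4.9, 0.8], [-4.0, 3.5], [-3.9, -1.5], [2.9, -2.8]]
slide centre in stage [-16.81609451   4.55098221]
holder pix in stage [-44.5 -29.8]
holder pix in stage [-56.3  32.8]
holder pix in stage [21.7 29.9]
holder pix in stage [ 27.2 -26.8]
tool at x-80,y35: [ 0.4855 -0.0193] x-150,y35 [ 0.4175 -0.0026]
```

Request:
{"method": "servo_tool", "body": {
  "steps": [
    [[29,56,0],-0.062,1],
    [[29,56,0],-0.062,1],
    [[29,56,0],-0.062,1],
    [[29,56,0],-0.062,0.65],
    [[29,56,0],-0.062,0.65],
    [[29,56,0],-0.062,0.65],
    [[29,56,0],-0.062,0.65],
    [[29,56,0],-0.062,0.65],
    [[29,56,0],-0.062,0.65],
    [[29,56,0],-0.062,0.65]
  ]
}}

```text
time_s: 1.35
tcp_pos: [0.5276, -0.0471, 0.3037]
eef_rot: [3.141, 0.0, -0.244]
force: [0.5, -0.0, -0.1]
width: 0.0555
finger_force: 0.0
```

```bash
python3 - <<'E'
from workcell import *
import cv2,numpy as np
for n in ("wrist",):
    s=snapshot(n); cv2.imwrite(f"pics/{n}1.png",s["pixels"][:,:,::-1]); np.savez(f"{n}1.npz",**s)
s=read_state();print({k:np.round(s[k],4) for k in("time_s","tcp_pos","eef_rot","width","force")})
E
```

```text
{'time_s': np.float64(1.4), 'tcp_pos': array([ 0.5294, -0.0414,  0.3037]), 'eef_rot': array([-3.1372e+00, -6.0000e-04, -2.3980e-01]), 'width': np.float64(0.0556), 'force': array([-1.5336,  4.896 , -0.226 ])}
```

View pics/wrist1.png

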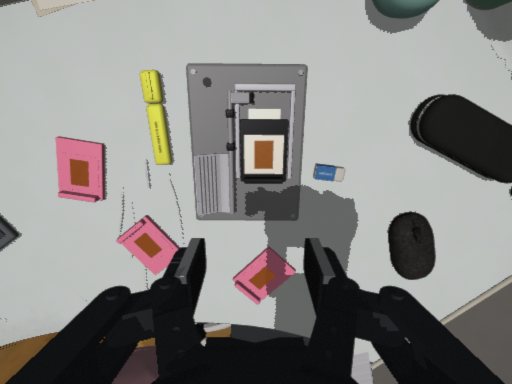

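The wrist view shows the plate's corners at (188,65), (307,66), (299,220) and (195,220). The holder's rib is at about (264,180) and the paddle at (213,183). The plate is aligned with the tool, so I'll fit its pose from these.

```bash
python3 - <<'E'
from h import *
a=dict(np.load("wrist1.npz"))
im=a["pixels"].astype(int);P=pts(a)
hsv=cv2.cvtColor(a["pixels"],cv2.COLOR_RGB2HSV)
C=np.float32([[195,220],[299,220],[307,66],[188,65]])
g=cv2.cvtColor(a["pixels"],cv2.COLOR_RGB2GRAY)
C=cv2.cornerSubPix(g,C.reshape(-1,1,2),(4,4),(-1,-1),(3,30,.01)).reshape(-1,2);print(C)
S=np.array([[-114,95],[-114,-51],[90,-51],[90,95]])/1000.
W=np.array([ray(a,u,v,.012)[:2] for u,v in C])
Sm=S.mean(0);Wm=W.mean(0);U,_,V=np.linalg.svd((S-Sm).T@(W-Wm));R=(U@V).T
o=Wm-R@Sm; yaw=np.arctan2(R[1,0],R[0,0]); print("origin",o,"yaw",yaw,"res mm",((W-(S@R.T+o))*1000).round(1).tolist())
np.savez("pose.npz",o=o,yaw=yaw)
t=lambda Q:(np.c_[(Q[...,:2]-o)@R*1000,Q[...,2]*1000]).round(1)
px=[(264,155),(264,180),(264,185),(245,182),(284,182),(213,183),(230,147),(230,113),(243,98)]
for u,v in px: print((u,v),t(P[v,u][None]), a["depth"][v,u].round(3))
# slide orange centroid
m=((hsv[...,0]<15)&(hsv[...,1]>150)).astype(np.uint8); m[:,:240]=0;m[:, 290:]=0;m[190:]=0
v,u=np.nonzero(m);X=ray(a,u.mean(),v.mean(),.021);print("slide",t(X[None]))
for v in range(170,192):print(v,im[v,264],t(P[v,264][None]))
E
```

```text
[[195.82564 218.50185]
 [296.7991  219.78046]
 [307.0533   65.41416]
 [187.10641  63.10802]]
origin [ 0.55555355 -0.06600272] yaw -0.2591258776069837 res mm [[1.5, -2.3], [2.6, 1.1], [-1.7, 2.9], [-2.4, -1.6]]
(264, 155) [[-18.5  -0.3  19.9]] 0.356
(264, 180) [[-49.1  -0.8  28.8]] 0.358
(264, 185) [[-61.5  -1.7  10.6]] 0.379
(245, 182) [[-52.1  23.5  28.9]] 0.358
(284, 182) [[-57.2 -28.8   9.3]] 0.379
(213, 183) [[-54.1  64.7  28.4]] 0.359
(230, 147) [[-7.3 42.2 28.9]] 0.344
(230, 113) [[33.  41.7 27.5]] 0.332
(243, 98) [[50.1 26.5 22.3]] 0.332
slide [[-17.6   1.   21. ]]
170 [216 209 196] [[-38.4  -0.8  18.9]]
171 [216 209 195] [[-39.6  -0.9  19.4]]
172 [211 204 191] [[-41.   -0.9  19.3]]
173 [167 162 152] [[-42.4  -0.9  19. ]]
174 [66 64 62] [[-43.5  -0.9  19.9]]
175 [31 31 32] [[-45.5  -1.1  17.7]]
176 [25 25 27] [[-47.   -1.1  17.3]]
177 [11 12 13] [[-47.1  -1.   21.6]]
178 [16 17 16] [[-47.   -0.8  26.8]]
179 [31 31 32] [[-48.2  -0.8  27.1]]
180 [36 36 38] [[-49.1  -0.8  28.8]]
181 [33 33 33] [[-50.9  -0.9  27. ]]
182 [29 29 31] [[-51.5  -0.8  29.6]]
183 [56 55 56] [[-53.4  -0.9  27.9]]
184 [111 109 110] [[-60.1  -1.7  10.5]]
185 [116 114 115] [[-61.5  -1.7  10.6]]
186 [115 115 115] [[-63.   -1.7  10.4]]
187 [112 111 111] [[-64.3  -1.8  10.8]]
188 [79 78 79] [[-66.1  -1.8   9.6]]
189 [72 71 71] [[-67.3  -1.9  10.2]]
190 [61 60 60] [[-68.6  -1.9  10.8]]
191 [59 58 59] [[-69.9  -1.9  11.2]]
```

Request:
{"method": "servo_tool", "body": {
  "steps": [
    [[-20,15,0],-0.013,0.65],
    [[-21,16,0],0,0.65],
    [[0,0,-35],0,0.65],
    [[0,0,-40],0,0.65],
    [[0,0,-40],0,0.65],
    [[0,0,-35],0,0.65],
    [[0,0,-20],0,0.65],
    [[0,0,-10],0,0.65],
    [[0,0,0],0,0.65],
    [[0,0,0],0,0.65]
  ]
}}

```text
time_s: 2.65
tcp_pos: [0.4868, -0.0184, 0.1249]
eef_rot: [3.142, -0.002, -0.255]
force: [-0.4, -0.3, 0.4]
width: 0.0554
finger_force: 0.0
```

```bash
python3 - <<'E'
from workcell import *
import cv2,numpy as np
w=snapshot("wrist"); np.savez("wrist2.npz",**w); s=snapshot("side"); np.savez("side2.npz",**s)
c=s["pixels"][160:262,190:320,::-1]
cv2.imwrite("pics/p2.png",np.hstack([cv2.resize(w["pixels"][:,:,::-1],(400,300)),cv2.resize(c,(382,300),interpolation=cv2.INTER_CUBIC)]))
s=read_state();print({k:np.round(s[k],4) for k in("time_s","tcp_pos","eef_rot","width","force")})
E
```

```text
{'time_s': np.float64(2.75), 'tcp_pos': array([ 0.4869, -0.0183,  0.1249]), 'eef_rot': array([ 3.1416e+00, -2.1000e-03, -2.5510e-01]), 'width': np.float64(0.0557), 'force': array([-0.075 , -0.2541,  0.6281])}
```

View pics/p2.png

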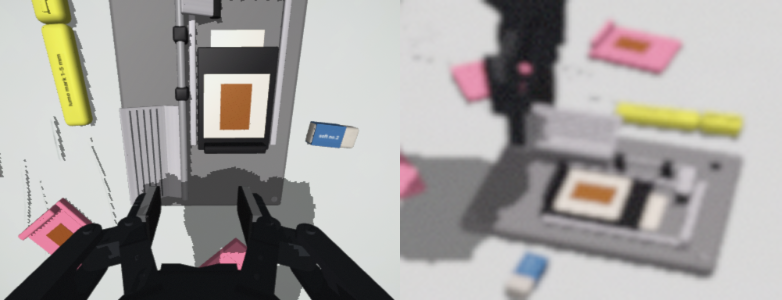

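The left finger is over the paddle and the right finger is behind the rib. I'll measure the fingertips from depth to confirm.

```bash
python3 - <<'E'
from h import *
a=dict(np.load("wrist2.npz"));P=pts(a);o=np.load("pose.npz")["o"];y=-.255
R=np.array([[np.cos(y),-np.sin(y)],[np.sin(y),np.cos(y)]])
Q=np.dstack([(P[...,:2]-o)@R,P[...,2]])*1000
z=Q[...,2]; dk=a["pixels"].max(2)<110
m=(z>45)&(z<80)&dk&(a["depth"]>0)
for lo,hi in ((0,256),(256,512)):
    mm=m.copy();mm[:,:lo]=0;mm[:,hi:]=0;q=Q[mm]
    print(len(q)); 
    if len(q):
        zz=np.percentile(q[:,2],2);print("tip z",zz); t=q[q[:,2]<zz+10];print(np.percentile(t,[3,50,97],axis=0).round(1))
# rib top
for u in (264,280,300,320,335):
    c=[tuple(Q[v,u].round(0)) for v in range(170,205) if 25<z[v,u]<33]; print(u,c[:1],c[-1:])
E
```

```text
857
tip z 56.90472225384578
[[-86.3  56.9  55.9]
 [-70.6  57.3  62.5]
 [-66.2  69.   66.5]]
870
tip z 56.23308727708666
[[-87.1 -10.   55.6]
 [-70.6   1.4  62. ]
 [-66.2   1.8  66. ]]
264 [(np.float64(-48.0), np.float64(23.0), np.float64(26.0))] [(np.float64(-54.0), np.float64(23.0), np.float64(27.0))]
280 [(np.float64(-47.0), np.float64(13.0), np.float64(25.0))] [(np.float64(-53.0), np.float64(13.0), np.float64(29.0))]
300 [(np.float64(-47.0), np.float64(1.0), np.float64(25.0))] [(np.float64(-54.0), np.float64(1.0), np.float64(27.0))]
320 [(np.float64(-47.0), np.float64(-12.0), np.float64(26.0))] [(np.float64(-54.0), np.float64(-12.0), np.float64(28.0))]
335 [(np.float64(-47.0), np.float64(-21.0), np.float64(25.0))] [(np.float64(-54.0), np.float64(-21.0), np.float64(28.0))]
```

Request:
{"method": "servo_tool", "body": {
  "steps": [
    [[1,4,0],0,0.65],
    [[0,0,-10],0,0.65],
    [[0,0,-10],0,0.65],
    [[0,0,-5],0,0.65],
    [[0,0,-4],0,0.65],
    [[0,0,-3],0,0.65],
    [[0,0,-2],0,0.65],
    [[0,0,0],0,0.65],
    [[0,0,0],0,0.65],
    [[0,0,0],0,0.65]
  ]
}}

```text
time_s: 4.0
tcp_pos: [0.487, -0.0142, 0.0902]
eef_rot: [3.141, 0.001, -0.255]
force: [-4.8, -0.7, 6.6]
width: 0.0554
finger_force: 3.4
```

```bash
python3 - <<'E'
from workcell import *
import cv2,numpy as np
from h import *
w=snapshot("wrist"); np.savez("wrist3.npz",**w); s=snapshot("side"); 
c=s["pixels"][170:262,200:310,::-1]
cv2.imwrite("pics/p3.png",np.hstack([cv2.resize(w["pixels"][:,:,::-1],(400,300)),cv2.resize(c,(382,300),interpolation=cv2.INTER_CUBIC)]))
s=read_state();print({k:np.round(s[k],4) for k in("time_s","tcp_pos","eef_rot","width","force","wrist_torque")})
P=pts(w);o=np.load("pose.npz")["o"];y=-.255
R=np.array([[np.cos(y),-np.sin(y)],[np.sin(y),np.cos(y)]])
Q=np.dstack([(P[...,:2]-o)@R,P[...,2]])*1000
d=np.hypot(Q[...,0]+30,Q[...,1]-58);d[:,256:]=99
for p in ((-30,58),(-30,68),(-30,80),(-40,70)):
    m=(np.hypot(Q[...,0]-p[0],Q[...,1]-p[1])<4);print(p,m.sum(),np.median(Q[m],0))
E
```

```text
{'time_s': np.float64(4.1), 'tcp_pos': array([ 0.487 , -0.0142,  0.0902]), 'eef_rot': array([ 3.1412e+00,  1.1000e-03, -2.5470e-01]), 'width': np.float64(0.0554), 'force': array([-4.865 ,  0.2422,  6.9222]), 'wrist_torque': array([0.2774, 0.6727, 0.1348])}
(-30, 58) 190 [-29.82096357  57.98676892  18.89848586]
(-30, 68) 193 [-29.84369181  67.89941577  20.78867903]
(-30, 80) 205 [-29.92815574  79.97705456  22.82875592]
(-40, 70) 186 [-39.94228176  70.04885381  21.12576208]
```

View pics/p3.png

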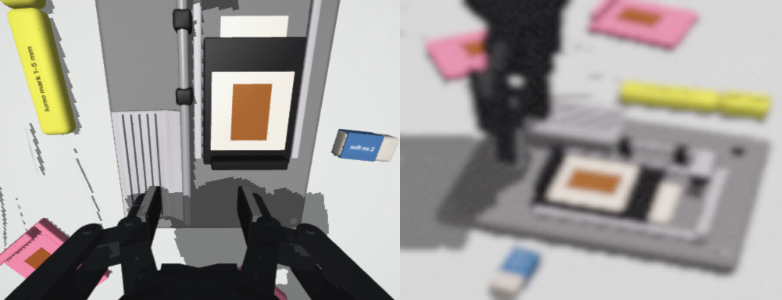

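The remaining paddle slope is about 0.18 rad, so the clip is at about 0.27. I'll press about 2.5 mm more. The holder hasn't moved.

Request:
{"method": "servo_tool", "body": {
  "steps": [
    [[0,0,-1],0,0.65],
    [[0,0,-1],0,0.65],
    [[0,0,-1],0,0.65],
    [[0,0,0],0,0.65],
    [[0,0,0],0,0.65],
    [[0,0,0],0,0.65],
    [[0,0,0],0,0.65],
    [[0,0,0],0,0.65],
    [[0,0,0],0,0.65],
    [[0,0,0],0,0.65]
  ]
}}

```text
time_s: 5.35
tcp_pos: [0.4869, -0.0145, 0.0874]
eef_rot: [3.14, 0.001, -0.254]
force: [-5.7, -1.6, 10.2]
width: 0.0553
finger_force: 4.8
```

```bash
cat > m.py <<'E'
from workcell import *
from h import *
w=snapshot("wrist"); np.savez("wl.npz",**w)
P=pts(w);o=np.load("pose.npz")["o"];y=-.255
R=np.array([[np.cos(y),-np.sin(y)],[np.sin(y),np.cos(y)]])
Q=np.dstack([(P[...,:2]-o)@R,P[...,2]])*1000
m=(Q[...,0]>-62)&(Q[...,0]<-18)&(Q[...,1]>55)&(Q[...,1]<84)&(Q[...,2]<35)&(Q[...,2]>14)
m[:,256:]=0; m&=w["pixels"].min(2)>110; q=Q[m]
if len(q)>50: print("paddle",len(q),"slope",np.polyfit(q[:,1],q[:,2],1)[0].round(3))
hsv=cv2.cvtColor(w["pixels"],cv2.COLOR_RGB2HSV)
m=(hsv[...,0]<15)&(hsv[...,1]>150)&(abs(Q[...,1])<20)&(abs(Q[...,2]-20)<6)&(Q[...,0]>-40)
print("slide centre",m.sum(),np.median(Q[m],0).round(1))
s=read_state();print({k:np.round(s[k],4).tolist() for k in("time_s","tcp_pos","eef_rot","width","force","wrist_torque")})
print("tcp stage",((s["tcp_pos"][:2]-o)@R*1000).round(1))
E
python3 m.py
```

```text
paddle 4048 slope 0.062
slide centre 3364 [-17.1   0.7  19.2]
{'time_s': 5.4, 'tcp_pos': [0.487, -0.0145, 0.0874], 'eef_rot': [3.1405, 0.0015, -0.2543], 'width': 0.0556, 'force': [-5.7162, -2.3371, 9.9239], 'wrist_torque': [-0.0001, 0.8939, 0.1746]}
tcp stage [-79.4  32.5]
```

Request:
{"method": "servo_tool", "body": {
  "steps": [
    [[3.9,-1,0],0,0.65],
    [[3.9,-1,0],0,0.65],
    [[3.9,-1,0],0,0.65],
    [[3.9,-1,0],0,0.65],
    [[3.9,-1,0],0,0.65],
    [[3.9,-1,0],0,0.65],
    [[3.9,-1,0],0,0.65],
    [[3.9,-1,0],0,0.65],
    [[0,0,0],0,0.65],
    [[0,0,0],0,0.65]
  ]
}}

```text
time_s: 6.65
tcp_pos: [0.5185, -0.0221, 0.0876]
eef_rot: [-3.141, 0.0, -0.255]
force: [-3.8, 0.7, 7.6]
width: 0.0553
finger_force: 4.2
```

```bash
python3 m.py
```

```text
paddle 1795 slope 0.052
slide centre 3089 [ 2.   0.4 19.2]
{'time_s': 6.7, 'tcp_pos': [0.5185, -0.0221, 0.0876], 'eef_rot': [-3.1415, 0.0004, -0.2549], 'width': 0.0551, 'force': [-4.0169, 1.8635, 8.8035], 'wrist_torque': [0.4067, 0.6259, 0.161]}
tcp stage [-46.9  33.1]
```

Request:
{"method": "servo_tool", "body": {
  "steps": [
    [[2.9,-0.75,0],0,0.65],
    [[2.9,-0.75,0],0,0.65],
    [[2.9,-0.75,0],0,0.65],
    [[2.9,-0.75,0],0,0.65],
    [[1.9,-0.5,0],0,0.65],
    [[1,-0.25,0],0,0.65],
    [[0,0,0],0,0.65],
    [[0,0,0],0,0.65],
    [[0,0,0],0,0.65],
    [[0,0,0],0,0.65]
  ]
}}

```text
time_s: 7.95
tcp_pos: [0.5321, -0.0257, 0.0872]
eef_rot: [3.141, 0.003, -0.255]
force: [-7.7, 1.3, 10.3]
width: 0.0556
finger_force: 5.6
```

```bash
python3 m.py; python3 -c "
from h import *
w=np.load('wl.npz');cv2.imwrite('pics/p4.png',w['pixels'][:,:,::-1])"
```

```text
paddle 790 slope 0.038
slide centre 3069 [15.8  0.2 19.2]
{'time_s': 8.0, 'tcp_pos': [0.5321, -0.0257, 0.0872], 'eef_rot': [3.1415, 0.0034, -0.2548], 'width': 0.0553, 'force': [-6.374, 0.9086, 9.4076], 'wrist_torque': [0.4612, 1.1601, 0.0788]}
tcp stage [-32.9  33.1]
```

View pics/p4.png

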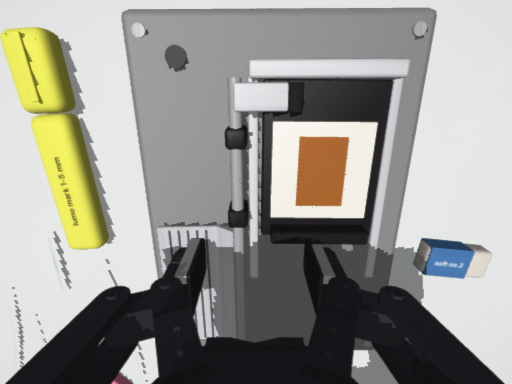

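The holder's front edge, at about row 80, is nearly at the stop bar (rows 62–76), and the nose roller at (295,97) is above it. I'll nudge on until the force rises.

Request:
{"method": "servo_tool", "body": {
  "steps": [
    [[1,-0.25,0],0,0.65],
    [[0,0,0],0,0.65],
    [[1,-0.25,0],0,0.65],
    [[0,0,0],0,0.65],
    [[1,-0.25,0],0,0.65],
    [[0,0,0],0,0.65],
    [[0,0,0],0,0.65],
    [[0,0,0],0,0.65],
    [[0,0,0],0,0.65],
    [[0,0,0],0,0.65]
  ]
}}

```text
time_s: 9.25
tcp_pos: [0.5327, -0.026, 0.0865]
eef_rot: [3.141, 0.011, -0.255]
force: [-16.1, 2.4, 16.2]
width: 0.0553
finger_force: 9.9
```

```bash
python3 m.py
```

```text
paddle 745 slope 0.005
slide centre 3129 [15.9  0.2 19.2]
{'time_s': 9.3, 'tcp_pos': [0.5327, -0.026, 0.0865], 'eef_rot': [3.1408, 0.0111, -0.2547], 'width': 0.0554, 'force': [-16.8491, 0.7539, 16.9756], 'wrist_torque': [0.3489, 2.6417, -0.11]}
tcp stage [-32.2  33. ]
```

The holder no longer moves and the force has risen to 16 N, so it is against the stop. I'll back off the rib, then lift.

Request:
{"method": "servo_tool", "body": {
  "steps": [
    [[-2,0.5,0],0,0.65],
    [[-2,0.5,0],0,0.65],
    [[-3,0.75,0],0,0.65],
    [[-3,0.75,0],0,0.65],
    [[0,0,0],0,0.65],
    [[0,0,3],0,0.65],
    [[0,0,4],0,0.65],
    [[0,0,5],0,0.65],
    [[0,0,10],0,0.65],
    [[0,0,20],0,0.65]
  ]
}}

```text
time_s: 10.55
tcp_pos: [0.5251, -0.024, 0.1287]
eef_rot: [3.142, 0.002, -0.255]
force: [-0.5, -0.6, 0.3]
width: 0.0555
finger_force: 0.0
```

Request:
{"method": "servo_tool", "body": {
  "steps": [
    [[0,0,20],0,0.65],
    [[0,0,20],0,0.65],
    [[0,0,20],0,0.65],
    [[0,0,20],0,0.65],
    [[-5,0,10],0,0.65],
    [[0,0,0],0,0.65],
    [[0,0,0],0,0.65],
    [[0,0,0],0,0.65],
    [[0,0,0],0,0.65],
    [[0,0,0],0,0.65]
  ]
}}

```text
time_s: 11.8
tcp_pos: [0.5208, -0.0242, 0.2186]
eef_rot: [-3.142, 0.0, -0.255]
force: [-0.2, 0.4, 0.4]
width: 0.0551
finger_force: 0.0
```

```bash
python3 m.py; python3 -c "
from h import *
w=np.load('wl.npz');cv2.imwrite('pics/p5.png',w['pixels'][:,:,::-1])"
```

```text
paddle 1090 slope 0.209
slide centre 872 [15.3  0.2 19.2]
{'time_s': 11.85, 'tcp_pos': [0.5209, -0.0242, 0.2187], 'eef_rot': [-3.1416, 0.0004, -0.2552], 'width': 0.0554, 'force': [-0.0604, 0.1351, 0.0642], 'wrist_torque': [-0.0261, 0.0242, 0.0518]}
tcp stage [-44.1  31.7]
```

View pics/p5.png

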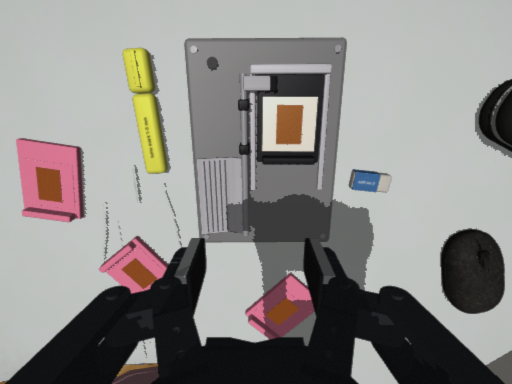

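The holder is against the stop (front edge at row 75). The nose at (265,84) rests on it, and the paddle slope of about 0.2 puts the clip at about 0.25. The gripper is clear and the bystanders haven't moved.

```bash
python3 -c "
from workcell import *
print(close_job())"
```

```text
the job is handed in; nothing more can be done
None
```

The holder is against the end stop with the released nose clamping it (clip at about 0.25 rad, estimated from the paddle slope), the arm is clear, and I handed the job in at about 12 s; no verdict came back.

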